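# Change over the specimen trays

## Robot

A 6-joint arm with a two-finger parallel gripper is mounted at the origin on the work surface. World frame = base frame: x ahead of the robot, y to its left, z up, the work surface at z = 0. Lengths are in m, angles in rad, forces in N, time in s.
With the tool pointing down it reaches from about 0.225 to 0.875 m from the base axis. Payload 3.4 kg.
Tool frame: the origin (TCP) lies between the finger pads; the fingertips stand 14 mm ahead of it and the grasp point (between the pads) lies 5 mm behind it; z points along the fingers, y is the direction in which the jaws open and shut (so a half turn about z gives the same grasp; the last joint's range is limited). The gripper opens to 85 mm and grips with 20 to 120 N. Pads are 22 mm wide; open, the fingers measure 114 mm over their backs; the gripper's body (76 mm by 85 mm) begins 54 mm behind the grasp point. The pads swing forward as they close: fully open they stand 13 mm farther back than shut.
Start: joints at [1.137, 0.276, 1.505, -0, 1.361, -0.121], TCP at [0.177, 0.547, 0.245] pointing down, gripper open.
Joint ranges: [-2.89, 2.89], [-0.75, 2.08], [0.22, 2.7], [-1.18, 4.32], [0.11, 2.71], [-2.7, 2.7]. Speed limits (rad/s): [2.57, 2.57, 3.14, 3.14, 3.14, 3.14].

## Interface

Orientations are given as a unit quaternion [w, x, y, z].
In Python, from rig import manip, get_image, job gives the robot as it stands. The module is installed in compiled form; this text tells all that it offers.
- The arm moves only by the tool step_arm, never from a script. Its argument "moves" is one flat list of numbers, 5 for each row, row after row: the shift along the tool's x, y, z as a fraction of full scale, then the turn about the tool's z as a fraction of full scale, then the gripper's target within -1 to 1 (shut at 1, half-way at 0, fully open at -1). In form: [dx, dy, dz, twist, hand, dx, dy, dz, twist, hand, ...]. A call has 1 to 5 rows; each row is the pose to reach, as a shift and turn from the pose commanded when the call began, along the tool's axes at that moment, turning the shorter way round; what a row does not reach only later rows make up. Full scale, the value 1, is 500 mm for a shift and pi rad for a turn. A row lasts 1/10 s, in which the tool goes at most 50 mm and 8.59 degrees, less where a joint would pass 70% of its speed; a pose out of reach is approached as far as the arm can. A call with a number of a shift or a turn outside -1 to 1 is refused whole. A call with a gripper value outside its range is refused whole. The fingers move at their own pace and stop on an object; "force" is the grip in N (left out, the last holds). Time passes only in rows, so rows that repeat a pose let the fingers close. It gives the time, the measured TCP pose, the force and the opening at its end, in the units of the state.
- manip.get_state(): the state, without advancing time (a new reading comes with each control period).
- get_image(name): name is "scene" or "top" or "wrist"; returns a dict with "frame" (384x512x3 uint8, blue, green, red), "fx", "fy", "cx", "cy" (pixels), "rvec" (rotation vector, rad) and "tvec" (3), from world to camera coordinates, as OpenCV has them; the wrist camera has in their place "T_tool_cam" (4x4, takes a point from camera to tool coordinates, whose origin is the TCP and whose axes are the flange's). Camera axes: x right, y down, z forward; pixel columns grow to the right and rows downward; lengths in m; the calibration is good to about 2 mm. The wrist camera is an equidistant fisheye: a pixel r from the principal point sees the ray r / f radians off the axis. A picture is of the moment at which its call begins: read the wrist's pose just before it. There is no depth.
- job.sign_off(): hands the job in, once; it reports no verdict.
The state is a dict: "clock": time; "qpos": joint angles; "qd": joint speeds; "effort": joint torques, N m; "position": TCP position; "ee_rot": TCP orientation; "contact_force": force on the tool from outside, world axes, zero at the start; "moment": the same for the moment, N m; "width": finger opening in m.
Only numpy, scipy, OpenCV 4.12 (cv2) and the standard library are available. Lean on these libraries where they do the work, as an engineer would, in place of code of your own. Each camera call takes 0.05 s, during which the arm holds its last target. There are 200 camera calls.

## Task

Change over the specimen trays in the low housing: push the empty tray, which has been left partly drawn out, fully home, and draw the tray that holds the large mount out to its stop by hooking a fingertip behind its lip, in whichever order suits. Do not grip the trays; do not touch the specimen mounts, keep them standing in their cells, and leave the third tray shut and everything else on the table where it is.

Things in the scene. Friction and masses are not known exactly. Their poses are not given: they have to be found in the camera images.
- tray_large (a joint): the tray that holds the one large mount; value = how far it is drawn out, in m: 0 = fully home (its aluminium front wall flush with the housing's front face), 0.12 = fully out against its stop. It slides level in its bay with about 2.5 N of friction and stays where it is left; no spring, no catch.
- tray_large_lip (a point): on the tray that holds the one large mount: middle of the top edge of the lip's inner face (the face towards the housing), moving with the tray; 35 mm above the table. x axis points into the housing (drawing out is towards -x), y along the lip, z up.
- tray_large_floor (a point): on the tray that holds the one large mount: centre of the floor of its cells, 11 mm above the table, moving with the tray, axes as the lip's; the celled part is 184 mm long (x) and 118 mm wide (y), six cells with 10 mm high black dividers.
- lip_large: upturned aluminium lip of the tray that holds the one large mount: a plate 4 mm thick (x), 104 mm wide (y), standing 24 mm above the ledge. Origin: bottom centre, 7 mm above the table. Behind it is an open ledge 44 mm deep (x) from the lip's inner face to the tray's front wall, open above and at both ends, its surface 11 mm above the table: room for a fingertip from above.
- holder_large: grey label holder on the outer face of that lip, 3 mm thick, 100 mm wide, 20 mm high, so lip and holder together are 7 mm thick. Origin: middle of its lower edge, 12 mm above the table.
- tray_small (a joint): the tray that holds only two small mounts; value = how far it is drawn out, in m: 0 = fully home (its aluminium front wall flush with the housing's front face), 0.12 = fully out against its stop. It slides level in its bay with about 2.5 N of friction and stays where it is left; no spring, no catch.
- tray_small_lip (a point): on the tray that holds only two small mounts: middle of the top edge of the lip's inner face (the face towards the housing), moving with the tray; 35 mm above the table. x axis points into the housing (drawing out is towards -x), y along the lip, z up.
- tray_small_floor (a point): on the tray that holds only two small mounts: centre of the floor of its cells, 11 mm above the table, moving with the tray, axes as the lip's; the celled part is 184 mm long (x) and 118 mm wide (y), six cells with 10 mm high black dividers.
- tray_empty (a joint): the tray with nothing in it, partly drawn out (30 to 65 mm) at the start; value = how far it is drawn out, in m: 0 = fully home (its aluminium front wall flush with the housing's front face), 0.12 = fully out against its stop. It slides level in its bay with about 2.5 N of friction and stays where it is left; no spring, no catch.
- tray_empty_lip (a point): on the tray with nothing in it, partly drawn out (30 to 65 mm) at the start: middle of the top edge of the lip's inner face (the face towards the housing), moving with the tray; 35 mm above the table. x axis points into the housing (drawing out is towards -x), y along the lip, z up.
- lip_empty: upturned aluminium lip of the tray with nothing in it, partly drawn out (30 to 65 mm) at the start: a plate 4 mm thick (x), 104 mm wide (y), standing 24 mm above the ledge. Origin: bottom centre, 7 mm above the table. Behind it is an open ledge 44 mm deep (x) from the lip's inner face to the tray's front wall, open above and at both ends, its surface 11 mm above the table: room for a fingertip from above.
- holder_empty: grey label holder on the outer face of that lip, 3 mm thick, 100 mm wide, 20 mm high, so lip and holder together are 7 mm thick. Origin: middle of its lower edge, 12 mm above the table.
- housing: low grey sheet-steel housing with a clear top, 205 deep (x), 385 wide (y), 58 mm high, fixed; three tray bays side by side at 126 mm pitch. Origin: on the table at the middle of the front face; x axis points away from its front, into it. With a tray home its lip's inner face stands 44 mm in front of this front face. Which tray is in which bay changes.
- mount_40: the large specimen mount: upright blue resin disc 40 mm across, 26 mm high, polished metal on top, about 85 g, loose in a front cell. Origin: centre of its underside.
- mount_a: small specimen mount: blue resin disc 25 mm across, 18 mm high, standing loose in a cell of the large mount's tray. Origin: centre of its underside.
- mount_b: small specimen mount: blue resin disc 25 mm across, 18 mm high, standing loose in a cell of the tray with only small mounts. Origin: centre of its underside.
- mount_c: small specimen mount: blue resin disc 25 mm across, 18 mm high, standing loose in a cell of the tray with only small mounts. Origin: centre of its underside.
- mount_d: small specimen mount: blue resin disc 25 mm across, 18 mm high, standing loose on the table in front of the trays. Origin: centre of its underside.
- mount_e: small specimen mount: blue resin disc 25 mm across, 18 mm high, standing loose on the table in front of the trays. Origin: centre of its underside.
- suspension: white bottle 44 mm across, 105 mm high, standing at the left. Origin: centre of its underside.
- dish: shallow glass dish 90 mm across, 16 mm high, at the right. Origin: centre of its underside.
- tweezers: steel tweezers lying flat, about 140 mm long, 7 mm high, at the right. Origin: near the middle, underside.
- sample_box: open wooden box of metal samples, 120 x 85 x 22 mm, at the left. Origin: centre of its underside.
- levelling_press: small white hand press with lever, 120 x 100 mm base, about 210 mm high, fixed at the far right. Origin: centre of its underside.
Mind the look-alikes: they are no part of the job. Of the things that look like the suspension, take the one that is farthest to the robot's left at the start.

How it is judged:
On the way:
1. the tray with the large mount is being drawn out by a finger on its lip (contact force between the fingers and lip_large above 0.5 N and value of joint tray_large between 0.015 and 0.11 m), for 0.1 s.
At the end, for the whole second after the job is handed in: The large mount's tray is out to within 8 mm of its stop, the empty tray and the third tray are home within 5 mm, all at rest; the four mounts stand upright on their trays' floors; everything else on the table is upright and within 15 mm of where it was (value of joint tray_large above 0.112 m and value of joint each of tray_empty, tray_small below 0.005 m and velocity of joint tray_large between -0.01 and 0.01 m/s and velocity of joint tray_empty between -0.01 and 0.01 m/s and angle between each of mount_40, mount_a, mount_b, mount_c, mount_d, mount_e, suspension, dish, tweezers, sample_box's own z axis and vertical below 0.15 rad and z of mount_40 in the frame of tray_large_floor between -0.004 and 0.004 m and x of mount_40 in the frame of tray_large_floor between -0.09 and 0.09 m and y of mount_40 in the frame of tray_large_floor between -0.057 and 0.057 m and z of mount_a in the frame of tray_large_floor between -0.004 and 0.004 m and x of mount_a in the frame of tray_large_floor between -0.09 and 0.09 m and y of mount_a in the frame of tray_large_floor between -0.057 and 0.057 m and z of mount_b in the frame of tray_small_floor between -0.004 and 0.004 m and x of mount_b in the frame of tray_small_floor between -0.09 and 0.09 m and y of mount_b in the frame of tray_small_floor between -0.057 and 0.057 m and z of mount_c in the frame of tray_small_floor between -0.004 and 0.004 m and x of mount_c in the frame of tray_small_floor between -0.09 and 0.09 m and y of mount_c in the frame of tray_small_floor between -0.057 and 0.057 m and distance of each of mount_d, mount_e, suspension, dish, tweezers, sample_box from where it was at the start of the episode below 0.015 m); the robot touches nothing.
It fails at once if a specimen mount is touched by the robot (contact force between any of the fingers, the arm and mount_40 above 0.3 N or contact force between any of the fingers, the arm and mount_a above 0.3 N or contact force between any of the fingers, the arm and mount_b above 0.3 N or contact force between any of the fingers, the arm and mount_c above 0.3 N or contact force between any of the fingers, the arm and mount_d above 0.3 N or contact force between any of the fingers, the arm and mount_e above 0.3 N).
It fails at once if a specimen mount is lifted or tipped (height (world z) of any of mount_40, mount_a, mount_b, mount_c, mount_d, mount_e above 0.022 m or angle between any of mount_40, mount_a, mount_b, mount_c, mount_d, mount_e's own z axis and vertical above 0.3 rad).
It fails at once if a tray is pinched: the fingers press on the lip's inner face and on its front at once ((contact force between the fingers and lip_large above 1 N and contact force between the fingers and holder_large above 1 N) or (contact force between the fingers and lip_empty above 1 N and contact force between the fingers and holder_empty above 1 N)).
It fails at once if the tray with only small mounts is drawn out (value of joint tray_small above 0.012 m).
It fails at once if something else on the table is shifted by more than 15 mm or tipped (distance of any of mount_d, mount_e, suspension, dish, tweezers, sample_box from where it was at the start of the episode above 0.015 m or angle between any of mount_d, mount_e, suspension, dish, tweezers, sample_box's own z axis and vertical above 0.3 rad).
It also fails if it takes over 48 s, if anything falls off the work surface, if the arm or the gripper's body presses on something with over 40 N, if the wrist force passes 120 N, or if a joint passes its speed limit or range.

## Working session

There is one attempt and no reset: what is moved stays moved. The work goes in short steps, Python scripts to look and compute and a tool call to move; the robot and the scene stay as the last step left them, time stands still between calls to the robot, and variables do not carry over. Pictures are saved under pics/ and viewed, about 8 in all and at most 12, crops included, and the job is handed in when it is done.

Besides the shell and the picture viewer there is one more tool, called after ">>>" by a JSON object that holds its "op" and its "data", one argument or row to a line. step_arm: Moves the arm, as the interface text tells. Its arguments: {"type":"object","properties":{"moves":{"type":"array","items":{"type":"number","minimum":-1,"maximum":1}},"force":{"type":"number"}},"required":["moves"]}

```bash
mkdir -p pics
cat > h.py <<'E'
import numpy as np, cv2
from rig import manip, get_image, job
def cam(n):
    d=get_image(n); return d
def ray(d,uv):
    R=cv2.Rodrigues(np.array(d['rvec'],float))[0]; t=np.array(d['tvec'],float).ravel()
    v=R.T@np.array([(uv[0]-d['cx'])/d['fx'],(uv[1]-d['cy'])/d['fy'],1]); return -R.T@t, v
def onz(d,uv,z):
    o,v=ray(d,uv); return o+v*(z-o[2])/v[2]
def proj(d,P):
    R=cv2.Rodrigues(np.array(d['rvec'],float))[0]; p=R@np.array(P,float)+np.array(d['tvec'],float).ravel()
    return np.array([d['fx']*p[0]/p[2]+d['cx'],d['fy']*p[1]/p[2]+d['cy']])
E
python3 - <<'E'
from h import *
import pickle
for n in('scene','top'):
    d=get_image(n); pickle.dump(d,open(n+'.pkl','wb'))
    cv2.imwrite(f'pics/{n}0.png',cv2.resize(d['frame'],(800,600),interpolation=cv2.INTER_CUBIC))
    o,v=ray(d,(d['cx'],d['cy'])); print(n,o,v,d['fx'])
print(manip.get_state())
E
```

```text
scene [ 1.30164282 -0.91550495  1.03944919] [-0.50604982  0.54046647 -0.67216782] 485.37902663914485
top [ 0.3341929  -0.13646318  1.31795804] [ 0.1605821   0.01985249 -0.98682282] 417.72859799347117
{'clock': 0.1, 'qpos': array([ 1.13699891e+00,  2.76559738e-01,  1.50599968e+00,  4.92398115e-06,
        1.36071451e+00, -1.21010816e-01]), 'qd': array([-0.00104315, -0.00147596, -0.00304701, -0.00057243, -0.0014184 ,
        0.00062686]), 'effort': array([ 1.48421415e-03, -4.17696118e+01, -2.46405172e+01, -1.15347048e-04,
        5.71684606e-03,  3.62072996e-06]), 'position': array([0.17675461, 0.54669032, 0.24451297]), 'ee_rot': array([-2.32531778e-04,  1.55756997e-01,  9.87795045e-01, -8.07838385e-04]), 'contact_force': array([-0.25122039, -0.56713076,  0.23348972]), 'moment': array([ 0.0309133 , -0.00858668,  0.05728873]), 'width': 0.08518327864131992}
```

View pics/top0.png

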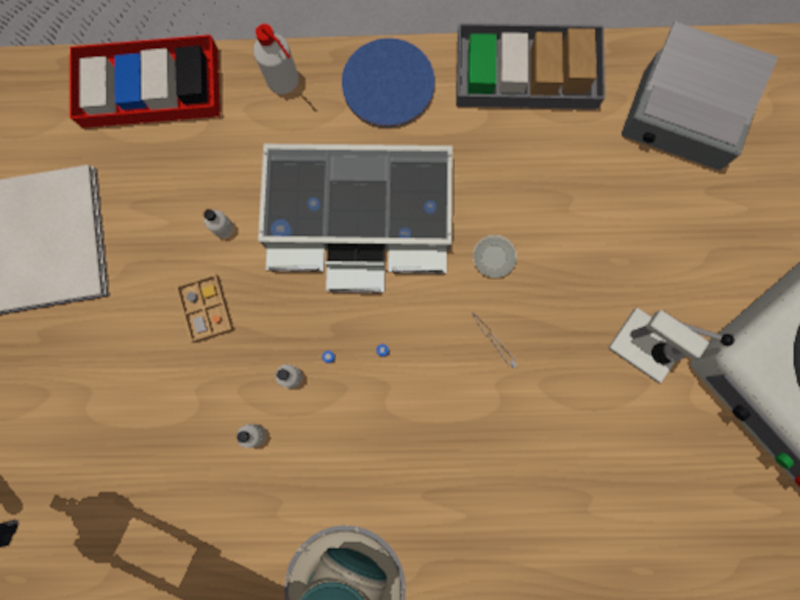

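View pics/scene0.png

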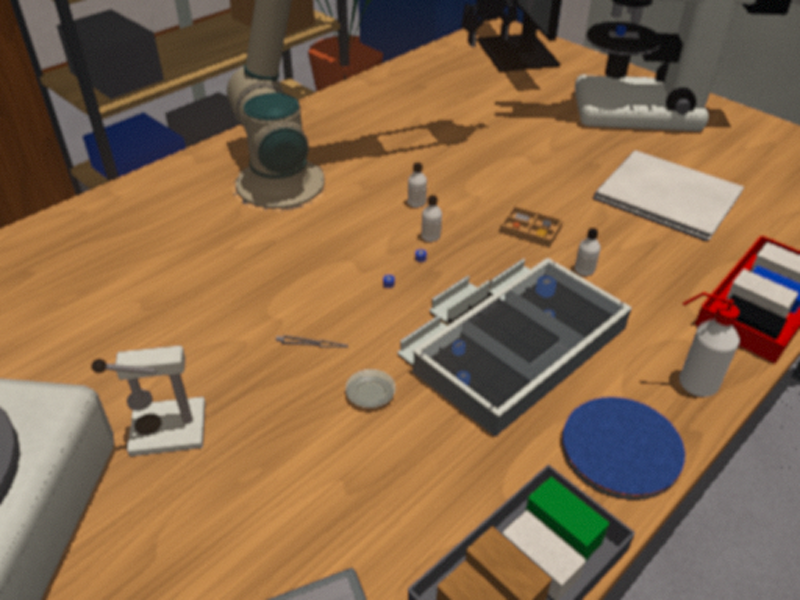

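Top view shows candidates for the large mount's tray: left bay (blue discs at 281,229 big and 314,203 small) and right bay (discs at 404,233 and 430,207, both small). The middle bay (355,265) is empty and partly drawn out. The loose discs at (328,357) and (383,350) are on the table. I choose the left bay and check it in a crop.

Run:
```python
from h import *
import pickle
d=pickle.load(open('top.pkl','rb')); f=d['frame']
c=f[85:195,160:300]; cv2.imwrite('pics/crop1.png',cv2.resize(c,None,fx=5,fy=5,interpolation=cv2.INTER_CUBIC))
hsv=cv2.cvtColor(f,cv2.COLOR_BGR2HSV)
m=cv2.inRange(hsv,(105,100,50),(130,255,255)); m[:90]=0;m[250:]=0
n,l,s,ce=cv2.connectedComponentsWithStats(m)
for i in range(1,n):
    if s[i,4]>5: print(s[i],ce[i],onz(d,ce[i],0.025).round(3))
```

```text
[198 129   6   5  14] [201.14285714 131.78571429] [0.751 0.054 0.025]
[272 131   7   5  16] [274.6875 133.375 ] [ 0.74  -0.183  0.025]
[174 141  12  10  62] [180.         145.53225806] [0.707 0.122 0.025]
[257 146   5   2   6] [259.         146.83333333] [ 0.697 -0.132  0.025]
[256 150   6   2   7] [258.14285714 150.85714286] [ 0.684 -0.129  0.025]
[241 221   8   7  32] [244.5625  224.03125] [ 0.451 -0.082  0.025]
[207 225   7   7  29] [210.17241379 228.24137931] [0.44  0.025 0.025]
```

View pics/crop1.png

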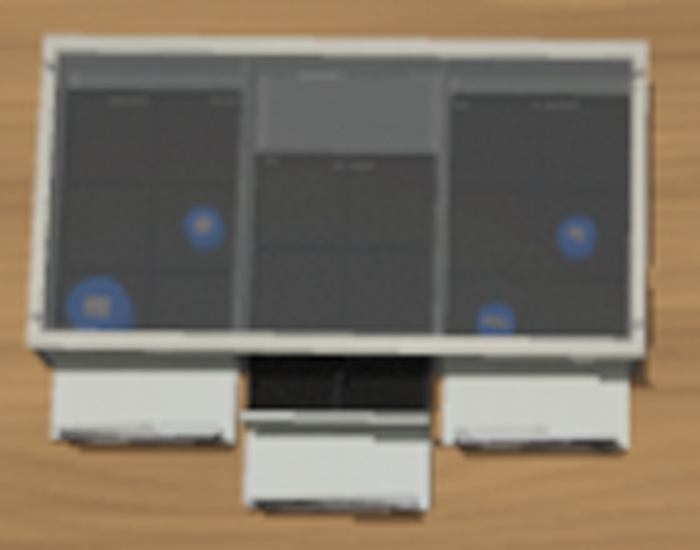

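Run:
```python
from h import *
import pickle
d=pickle.load(open('top.pkl','rb'))
P=lambda c,z:onz(d,(160+c[0]/5-.4,85+c[1]/5-.4),z).round(4)
for n,c,z in [('front L',(30,351),.058),('front R',(645,357),.058),('back L',(45,38),.058),('back R',(647,42),.058),
 ('Llip l',(52,437),.035),('Llip r',(236,442),.035),('Elip l',(245,505),.035),('Elip r',(430,510),.035),('Rlip l',(443,444),.035),('Rlip r',(628,448),.035),('Ewall l',(243,412),.035),('Ewall r',(432,414),.035)]: print(n,P(c,z))
for n,c,z in [('bottle1 base',(292,384),0),('bottle1 top',(286,374),.105),('bottle2 top',(243,436),.105),('bottle3 top',(210,216),.105)]: print(n,onz(d,(c[0]*.64,c[1]*.64),z).round(3))
```

```text
front L [0.6687 0.16   0.058 ]
front R [ 0.6564 -0.2228  0.058 ]
back L [0.8746 0.154  0.058 ]
back R [ 0.862  -0.2302  0.058 ]
Llip l [0.6186 0.1505 0.035 ]
Llip r [0.613  0.0341 0.035 ]
Elip l [0.5726 0.0284 0.035 ]
Elip r [ 0.567  -0.0875  0.035 ]
Rlip l [ 0.609  -0.0962  0.035 ]
Rlip r [ 0.604 -0.212  0.035]
Ewall l [0.6322 0.0297 0.035 ]
Ewall r [ 0.6284 -0.0895  0.035 ]
bottle1 base [0.388 0.101 0.   ]
bottle1 top [0.402 0.094 0.105]
bottle2 top [0.291 0.171 0.105]
bottle3 top [0.71  0.245 0.105]
```

Housing measures 206 × 383 mm, which matches. Its yaw is −0.0325 rad and its front origin is (0.6625, −0.031). The empty tray is out about 41 mm. I turn the tool to line up, close the fingers and cross over at height.

>>> {"op": "step_arm", "data": {
  "moves": [-0.964,-0.88,0,-0.0894,1,-0.964,-0.88,0,-0.0894,1,-0.964,-0.88,0,-0.0894,1,-0.964,-0.88,0,-0.0894,1,-0.964,-0.88,0,-0.0894,1],
  "force": 40
}}

```text
clock: 0.6
position: [0.3005, 0.3292, 0.245]
ee_rot: [-0.0, 0.016, 1.0, -0.0]
contact_force: [1.5, 1.2, 0.7]
width: 0.0125
```

```bash
cat >> h.py <<'E'
from scipy.spatial.transform import Rotation as Ro
A=-0.0325; EX=np.array([np.cos(A),np.sin(A),0]); EY=np.array([-np.sin(A),np.cos(A),0]); HO=np.array([.6625,-.0314,0])
def W(x,y,z): return HO+x*EX+y*EY+[0,0,z]
def go(T):
    s=manip.get_state(); q=s['ee_rot']; R=Ro.from_quat([q[1],q[2],q[3],q[0]]).as_matrix()
    D=R.T@(np.array(T)-s['position'])/.5
    X=R[:,0]; tw=np.arctan2(-EX[1],-EX[0])-np.arctan2(X[1],X[0]); tw=(tw+np.pi)%(2*np.pi)-np.pi
    p=s['position']-HO
    print('t',s['clock'],'H pos',(p@EX).round(4),(p@EY).round(4),p[2].round(4),'F',s['contact_force'].round(2),'w',round(s['width'],4),'move',D.round(4),'twist',(-tw/np.pi).round(4))
E
python3 -c "
from h import *
go(W(-.165,0,.245)); go(W(-.165,0,.036))"
```

```text
t 0.6 H pos -0.3735 0.3486 0.245 F [1.55 1.19 0.68] w 0.0125 move [-4.160e-01 -6.978e-01  2.000e-04] twist 0.0005
t 0.6 H pos -0.3735 0.3486 0.245 F [1.55 1.19 0.68] w 0.0125 move [-0.416  -0.6977  0.4182] twist 0.0005
```

>>> {"op": "step_arm", "data": {
  "moves": [-0.416,-0.698,0,0,1,-0.416,-0.698,0,0,1,-0.416,-0.698,0,0,1,-0.416,-0.698,0,0,1,-0.416,-0.698,0,0,1]
}}

```text
clock: 1.1
position: [0.4216, 0.1103, 0.2452]
ee_rot: [0.0, 0.016, 1.0, 0.0]
contact_force: [1.4, -0.3, -0.0]
width: 0.0002
```

```bash
python3 -c "
from h import *
go(W(-.165,0,.245)); go(W(-.165,0,.034))"
```

```text
t 1.1 H pos -0.2454 0.1338 0.2452 F [ 1.36 -0.27 -0.03] w 0.0002 move [-0.1606 -0.2677  0.0004] twist 0.0001
t 1.1 H pos -0.2454 0.1338 0.2452 F [ 1.36 -0.27 -0.03] w 0.0002 move [-0.1606 -0.2679  0.4224] twist 0.0001
```

>>> {"op": "step_arm", "data": {
  "moves": [-0.23,-0.268,0,0,1,-0.23,-0.268,0,0,1,-0.23,-0.268,0,0,1,-0.23,-0.268,0,0,1,-0.23,-0.268,0.2,0,1]
}}

```text
clock: 1.6
position: [0.5399, -0.0298, 0.2]
ee_rot: [0.008, 0.018, 1.0, -0.002]
contact_force: [0.8, 0.1, -0.7]
width: 0.0002
```

```bash
python3 -c "
from h import *
go(W(-.13,0,.034));s=manip.get_state();q=s['ee_rot'];d=get_image('wrist');import pickle;pickle.dump((s,d),open('w.pkl','wb'))
cv2.imwrite('pics/w1.png',cv2.resize(d['frame'],(800,600)));print(d['T_tool_cam'])"
```

```text
t 1.6 H pos -0.1225 -0.0024 0.2 F [ 0.8   0.1  -0.66] w 0.0002 move [0.0205 0.0059 0.3316] twist -0.001
[[-8.67570544e-04 -9.49488573e-01 -3.13800409e-01  8.00949517e-02]
 [ 9.99999438e-01 -1.01491843e-03  3.06192692e-04  2.77936106e-04]
 [-6.09208279e-04 -3.13799967e-01  9.49488920e-01 -1.29112899e-01]
 [ 0.00000000e+00  0.00000000e+00  0.00000000e+00  1.00000000e+00]]
```

View pics/w1.png

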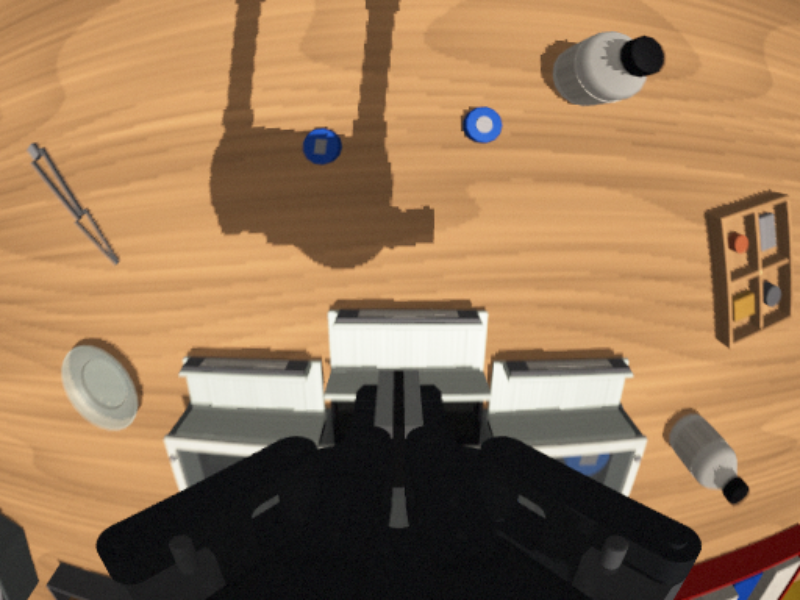

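The wrist picture shows the lips: the empty tray's at rows 311–322, columns 330–487, and the large tray's at right at rows 360–376, columns 493–632. The table is clear under the tool.

```bash
python3 -c "
from h import *
import pickle
s,d=pickle.load(open('w.pkl','rb'));T=np.array(d['T_tool_cam']);f=d['fx']
q=s['ee_rot'];R=Ro.from_quat([q[1],q[2],q[3],q[0]]).as_matrix()
for n,u,v in [('E l',332,311),('E r',487,311),('E in l',332,322),('E in r',487,322),('Lg l',497,361),('Lg r',630,359),('Lg in l',497,376),('Lg in r',628,376),('Sm l',183,372),('Sm r',322,372)]:
    x=(u*.64-d['cx']);y=(v*.64-d['cy']);r=np.hypot(x,y);th=r/f
    c=np.array([x/r*np.sin(th),y/r*np.sin(th),np.cos(th)])
    o=R@T[:3,3]+s['position'];w=R@T[:3,:3]@c
    p=o+w*(.035-o[2])/w[2]-HO;print(n,(p@EX).round(4),(p@EY).round(4))
go(W(-.13,0,.034))
"
```

```text
E l -0.0965 -0.0474
E r -0.0962 0.0578
E in l -0.0885 -0.0478
E in r -0.0882 0.0583
Lg l -0.0581 0.0677
Lg r -0.056 0.1752
Lg in l -0.0459 0.0688
Lg in r -0.0412 0.1767
Sm l -0.0463 -0.1686
Sm r -0.0499 -0.0574
t 1.65 H pos -0.1334 0.0004 0.1876 F [-4.3   0.72 -6.33] w 0.0001 move [-0.0098 -0.0012  0.3071] twist -0.0008
```

>>> {"op": "step_arm", "data": {
  "moves": [0,0,0.306,0,1,0,0,0.306,0,1,0,0,0.306,0,1,0,0,0.306,0,1,0,0,0.306,0,1]
}}

```text
clock: 2.15
position: [0.5314, -0.025, 0.0421]
ee_rot: [-0.001, 0.016, 1.0, 0.0]
contact_force: [-0.4, 0.4, 1.0]
width: -0.0003
```

```bash
python3 -c "
from h import *
go(W(-.095,0.003,.034));go(W(-.064,0.003,.034))"
```

```text
t 2.15 H pos -0.1312 0.0021 0.0421 F [-0.4   0.44  0.99] w -0.0003 move [-0.0725  0.0017  0.016 ] twist 0.0003
t 2.15 H pos -0.1312 0.0021 0.0421 F [-0.4   0.44  0.99] w -0.0003 move [-0.1345  0.0016  0.0158] twist 0.0003
```

>>> {"op": "step_arm", "data": {
  "moves": [0,0,0.014,0,1,-0.03,0,0.014,0,1,-0.05,0,0.014,0,1,-0.06,0,0.014,0,1,-0.07,0,0.014,0,1]
}}

```text
clock: 2.65
position: [0.5665, -0.0264, 0.0362]
ee_rot: [-0.0, 0.016, 1.0, -0.0]
contact_force: [-3.2, -1.3, 2.1]
width: -0.0
```

```bash
python3 -c "
from h import *
go(W(-.064,0.003,.034))"
```

```text
t 2.65 H pos -0.0961 0.0019 0.0362 F [-3.2  -1.26  2.09] w -0.0 move [-0.0641  0.0022  0.0044] twist 0.0003
```

>>> {"op": "step_arm", "data": {
  "moves": [-0.012,0,0,0,1,-0.024,0,0,0,1,-0.036,0,0,0,1,-0.048,0,0,0,1,-0.052,0,0,0,1]
}}

```text
clock: 3.15
position: [0.5939, -0.0273, 0.0352]
ee_rot: [0.0, 0.016, 1.0, 0.0]
contact_force: [-2.9, -0.7, 1.2]
width: 0.0004
```

```bash
python3 -c "
from h import *
go(W(-.064,0.003,.034))"
```

```text
t 3.15 H pos -0.0687 0.0018 0.0352 F [-2.85 -0.66  1.24] w 0.0004 move [-0.0094  0.0023  0.0024] twist 0.0002
```

Pushing with about 3 N. I continue in small steps until the force rises at the home stop.

>>> {"op": "step_arm", "data": {
  "moves": [-0.003,0,0,0,1,-0.006,0,0,0,1,-0.009,0,0,0,1,-0.012,0,0,0,1,-0.012,0,0,0,1]
}}

```text
clock: 3.65
position: [0.5992, -0.0275, 0.0352]
ee_rot: [0.0, 0.016, 1.0, 0.0]
contact_force: [-2.0, -0.7, 0.5]
width: 0.0003
```

```bash
python3 -c "
from h import *
go(W(-.064,0.003,.034))"
```

```text
t 3.65 H pos -0.0634 0.0018 0.0352 F [-1.95 -0.7   0.54] w 0.0003 move [0.0012 0.0024 0.0025] twist 0.0002
```

>>> {"op": "step_arm", "data": {
  "moves": [-0.004,0,0,0,1,-0.008,0,0,0,1,-0.012,0,0,0,1,-0.012,0,0,0,1]
}}

```text
clock: 4.05
position: [0.6038, -0.0277, 0.0352]
ee_rot: [-0.001, 0.016, 1.0, 0.0]
contact_force: [-4.6, -0.9, 2.8]
width: 0.0002
```

```bash
python3 -c "
from h import *
go(W(-.064,0.003,.034))"
```

```text
t 4.05 H pos -0.0588 0.0018 0.0352 F [-4.56 -0.93  2.78] w 0.0002 move [0.0104 0.0024 0.0024] twist 0.0002
```

>>> {"op": "step_arm", "data": {
  "moves": [-0.003,0,0,0,1,-0.006,0,0,0,1,-0.008,0,0,0,1,-0.008,0,0,0,1]
}}

```text
clock: 4.45
position: [0.604, -0.0276, 0.035]
ee_rot: [-0.005, 0.016, 1.0, 0.0]
contact_force: [-11.7, -1.3, 7.2]
width: 0.0001
```

```bash
python3 -c "
from h import *
go(W(-.1,0.003,.034))"
```

```text
t 4.45 H pos -0.0586 0.0019 0.035 F [-11.73  -1.32   7.19] w 0.0001 move [0.0827 0.0023 0.003 ] twist 0.0004
```

Home stop reached: 12 N and no further motion. I back off, rise and go over the large tray's ledge.

>>> {"op": "step_arm", "data": {
  "moves": [0.04,0,0,0,1,0.06,0,-0.1,0,1,0.06,0,-0.2,0,1,0.03,-0.01,-0.25,0,1,0,0.06,-0.25,0,1]
}}

```text
clock: 4.95
position: [0.6154, -0.0014, 0.1667]
ee_rot: [0.008, 0.018, 1.0, -0.002]
contact_force: [0.9, 0.8, 0.8]
width: 0.0001
```

```bash
python3 -c "
from h import *
go(W(-.022,0.124,.15))"
```

```text
t 4.95 H pos -0.048 0.0284 0.1667 F [0.95 0.8  0.76] w 0.0001 move [-0.0508  0.1915  0.0335] twist -0.0012
```

>>> {"op": "step_arm", "data": {
  "moves": [-0.05,0.19,0,0,1,-0.05,0.19,0,0,1,-0.05,0.19,0,0,1,-0.05,0.19,0,0,1]
}}

```text
clock: 5.35
position: [0.639, 0.0978, 0.1604]
ee_rot: [0.001, 0.015, 1.0, 0.0]
contact_force: [0.0, 0.1, -0.5]
width: -0.0001
```

```bash
python3 -c "
from h import *
go(W(-.022,0.124,.05));d=get_image('wrist');cv2.imwrite('pics/w2.png',cv2.resize(d['frame'],(800,600)));go(W(-.022,0.124,.06))
import pickle;d=get_image('top');c=d['frame'][85:195,160:300]; cv2.imwrite('pics/top2.png',cv2.resize(c,None,fx=5,fy=5,interpolation=cv2.INTER_CUBIC))"
```

```text
t 5.35 H pos -0.0277 0.1284 0.1604 F [ 0.02  0.11 -0.49] w -0.0001 move [-0.0108 -0.0089  0.2208] twist 0.001
t 5.4 H pos -0.0281 0.1272 0.1604 F [-0.46 -0.02 -0.69] w -0.0003 move [-0.0119 -0.0063  0.2008] twist 0.0005
```

View pics/w2.png

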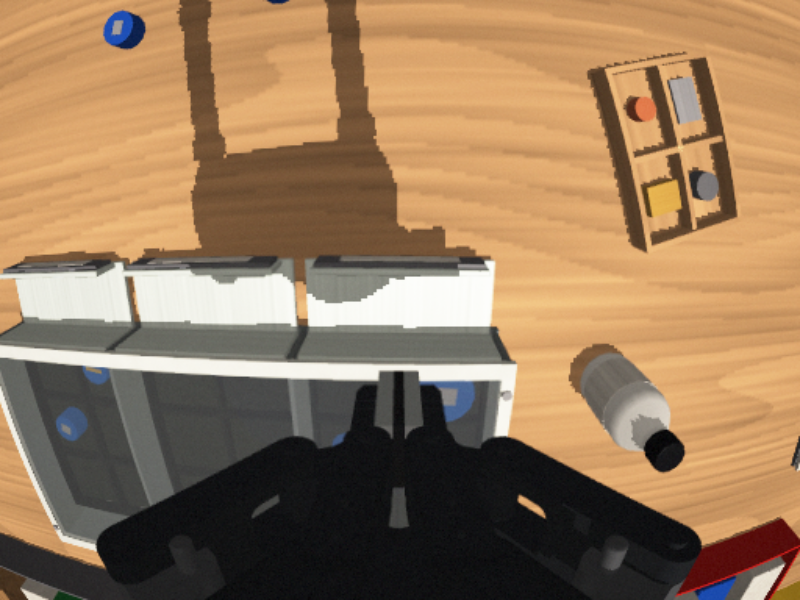

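All three lips are in line, so the empty tray is home. The large tray's lip inner edge is at row ~270 and the housing's front top edge at row ~360. I check the gap in these numbers.

```bash
python3 -c "
from h import *
s=manip.get_state();d=get_image('wrist');T=np.array(d['T_tool_cam']);f=d['fx']
q=s['ee_rot'];R=Ro.from_quat([q[1],q[2],q[3],q[0]]).as_matrix()
for n,u,v,z in [('in l',310,271,.035),('in r',490,270,.035),('front',400,362,.058),('wall base',400,328,.011)]:
    x=(u*.64-d['cx']);y=(v*.64-d['cy']);r=np.hypot(x,y);th=r/f
    c=np.array([x/r*np.sin(th),y/r*np.sin(th),np.cos(th)])
    o=R@T[:3,3]+s['position'];w=R@T[:3,:3]@c
    p=o+w*(z-o[2])/w[2]-HO;print(n,(p@EX).round(4),(p@EY).round(4))
go(W(-.024,0.125,.031))
"
```

```text
in l -0.0432 0.0764
in r -0.0437 0.1794
front 0.0027 0.1278
wall base 0.0011 0.128
t 5.5 H pos -0.0285 0.1259 0.1604 F [-0.54  0.07  0.08] w 0.0003 move [-0.0089 -0.0018  0.2588] twist -0.0001
```

>>> {"op": "step_arm", "data": {
  "moves": [-0.012,0,0,0,1,-0.012,0,0.08,0,1,-0.012,0,0.16,0,1,-0.012,0,0.19,0,1,-0.012,0,0.19,0,1]
}}

```text
clock: 6.0
position: [0.6421, 0.0949, 0.0623]
ee_rot: [-0.003, 0.017, 1.0, -0.0]
contact_force: [0.6, -0.7, 0.9]
width: 0.0001
```

```bash
python3 -c "
from h import *
go(W(-.022,0.125,.031))"
```

```text
t 6.0 H pos -0.0245 0.1255 0.0623 F [ 0.61 -0.73  0.87] w 0.0001 move [-0.0053 -0.0011  0.0626] twist -0.0004
```

>>> {"op": "step_arm", "data": {
  "moves": [0,0,0.02,0,1,0,0,0.04,0,1,0,0,0.06,0,1,0,0,0.06,0,1,0,0,0.06,0,1]
}}

```text
clock: 6.5
position: [0.6439, 0.0962, 0.0353]
ee_rot: [-0.0, 0.016, 1.0, 0.0]
contact_force: [-0.6, 1.2, 0.9]
width: 0.0001
```

```bash
python3 -c "
from h import *
go(W(-.022,0.125,.031))"
```

```text
t 6.5 H pos -0.0227 0.1269 0.0353 F [-0.61  1.16  0.89] w 0.0001 move [-0.0015 -0.0039  0.0086] twist 0.0002
```

>>> {"op": "step_arm", "data": {
  "moves": [0.004,0,0.006,0,1,0.01,0,0.006,0,1,0.016,0,0.006,0,1,0.022,0,0.006,0,1,0.026,0,0.006,0,1]
}}

```text
clock: 7.0
position: [0.6315, 0.0966, 0.0327]
ee_rot: [0.001, 0.016, 1.0, 0.0]
contact_force: [3.7, -0.3, -0.9]
width: -0.0
```

>>> {"op": "step_arm", "data": {
  "moves": [0.006,0,0,0,1,0.014,0,0,0,1,0.024,0,0,0,1,0.034,0,0,0,1,0.044,0,0,0,1]
}}

```text
clock: 7.5
position: [0.6087, 0.0975, 0.0326]
ee_rot: [0.0, 0.016, 1.0, 0.0]
contact_force: [3.2, 0.3, 1.3]
width: -0.0001
```

```bash
python3 -c "
from h import *
go(W(-.154,0.125,.031))"
```

```text
t 7.5 H pos -0.058 0.1271 0.0326 F [3.22 0.29 1.33] w -0.0001 move [ 0.192  -0.0041  0.0031] twist 0.0001
```

>>> {"op": "step_arm", "data": {
  "moves": [0.012,0,0,0,1,0.026,0,0,0,1,0.042,0,0,0,1,0.058,0,0,0,1,0.074,0,0,0,1]
}}

```text
clock: 8.0
position: [0.5712, 0.0986, 0.0324]
ee_rot: [0.0, 0.016, 1.0, 0.0]
contact_force: [2.6, 1.9, 2.1]
width: 0.0002
```

>>> {"op": "step_arm", "data": {
  "moves": [0.016,0,0,0,1,0.032,0,0,0,1,0.048,0,0,0,1,0.06,0,0,0,1,0.07,0,0,0,1]
}}

```text
clock: 8.5
position: [0.5361, 0.0996, 0.0323]
ee_rot: [-0.0, 0.016, 1.0, 0.0]
contact_force: [3.0, 1.4, 0.5]
width: 0.0001
```

```bash
python3 -c "
from h import *
go(W(-.156,0.125,.031))"
```

```text
t 8.5 H pos -0.1306 0.1268 0.0323 F [3.03 1.42 0.5 ] w 0.0001 move [ 0.0509 -0.0036  0.0025] twist 0.0002
```

>>> {"op": "step_arm", "data": {
  "moves": [0.01,0,0,0,1,0.02,0,0,0,1,0.028,0,0,0,1,0.036,0,0,0,1,0.042,0,0,0,1]
}}

```text
clock: 9.0
position: [0.5175, 0.1002, 0.0324]
ee_rot: [0.002, 0.016, 1.0, 0.0]
contact_force: [9.3, 1.0, -5.0]
width: -0.0001
```

>>> {"op": "step_arm", "data": {
  "moves": [0.004,0,0,0,1,0.008,0,0,0,1,0.012,0,0,0,1,0.016,0,0,0,1,0.016,0,0,0,1]
}}

```text
clock: 9.5
position: [0.5174, 0.1, 0.0334]
ee_rot: [0.01, 0.016, 1.0, -0.0]
contact_force: [17.5, -0.4, -11.5]
width: 0.0001
```

```bash
python3 -c "
from h import *
go(W(-.156,0.125,.031))"
```

```text
t 9.5 H pos -0.1493 0.1266 0.0334 F [ 17.47  -0.44 -11.51] w 0.0001 move [ 0.0135 -0.0033  0.0045] twist 0.0004
```

Out stop reached: 17 N with no motion. I ease off the lip inside the ledge, rise clear and check.

>>> {"op": "step_arm", "data": {
  "moves": [-0.02,0,0,0,1,-0.038,0,0,0,1,-0.038,0,0,0,1]
}}

```text
clock: 9.8
position: [0.5267, 0.0996, 0.0318]
ee_rot: [-0.001, 0.016, 1.0, -0.0]
contact_force: [0.5, -0.4, -0.2]
width: -0.0002
```

```bash
python3 -c "
from h import *
go(W(-.138,0.125,.15))"
```

```text
t 9.8 H pos -0.14 0.1265 0.0318 F [ 0.48 -0.39 -0.25] w -0.0002 move [-0.0035 -0.0031 -0.2363] twist 0.0002
```

Free of contact. Straight up, then away to the left rear at height.

>>> {"op": "step_arm", "data": {
  "moves": [0,0,-0.08,0,1,0,0,-0.18,0,1,0,0,-0.28,0,1,0,0,-0.38,0,1,0,0,-0.4,0,1]
}}

```text
clock: 10.3
position: [0.5285, 0.1, 0.2381]
ee_rot: [0.004, 0.016, 1.0, 0.0]
contact_force: [0.9, 0.2, 0.0]
width: 0.0002
```

>>> {"op": "step_arm", "data": {
  "moves": [0.4,0.4,0,0,1,0.4,0.4,0,0,1,0.4,0.4,0,0,1,0.4,0.4,0,0,1,0.4,0.4,0,0,1]
}}

```text
clock: 10.8
position: [0.3527, 0.2823, 0.2311]
ee_rot: [-0.002, 0.016, 1.0, -0.001]
contact_force: [0.4, 0.9, -1.2]
width: -0.0005
```

>>> {"op": "step_arm", "data": {
  "moves": [0,0,0,0,1,0,0,0,0,1,0,0,0,0,1]
}}

```text
clock: 11.1
position: [0.3559, 0.2813, 0.2317]
ee_rot: [-0.0, 0.016, 1.0, -0.001]
contact_force: [0.2, 0.0, -0.4]
width: -0.0003
```

Run:
```python
from h import *
import pickle
go(W(-.138,.125,.15))
d0=pickle.load(open('top.pkl','rb'));d=get_image('top');f=d['frame']
cv2.imwrite('pics/end.png',cv2.resize(f[85:255,100:340],None,fx=3.3,fy=3.3,interpolation=cv2.INTER_CUBIC))
for dd in(d0,d):
    hsv=cv2.cvtColor(dd['frame'],cv2.COLOR_BGR2HSV);m=cv2.inRange(hsv,(105,100,50),(130,255,255)); m[:90]=0;m[250:]=0
    n,l,s,ce=cv2.connectedComponentsWithStats(m)
    print([ (onz(dd,ce[i],.02)[:2].round(3).tolist(),int(s[i,4])) for i in range(1,n) if s[i,4]>5])
```

```text
t 11.1 H pos -0.3166 0.3025 0.2317 F [ 0.19  0.01 -0.39] w -0.0003 move [-0.3572 -0.3549  0.1636] twist 0.0001
[([0.753, 0.055], 14), ([0.742, -0.183], 16), ([0.708, 0.123], 62), ([0.698, -0.132], 6), ([0.685, -0.129], 7), ([0.451, -0.082], 32), ([0.44, 0.025], 29)]
[([0.745, -0.184], 19), ([0.698, -0.132], 6), ([0.686, -0.128], 8), ([0.639, 0.062], 53), ([0.584, 0.129], 138), ([0.451, -0.082], 32), ([0.44, 0.025], 28)]
```

View pics/end.png

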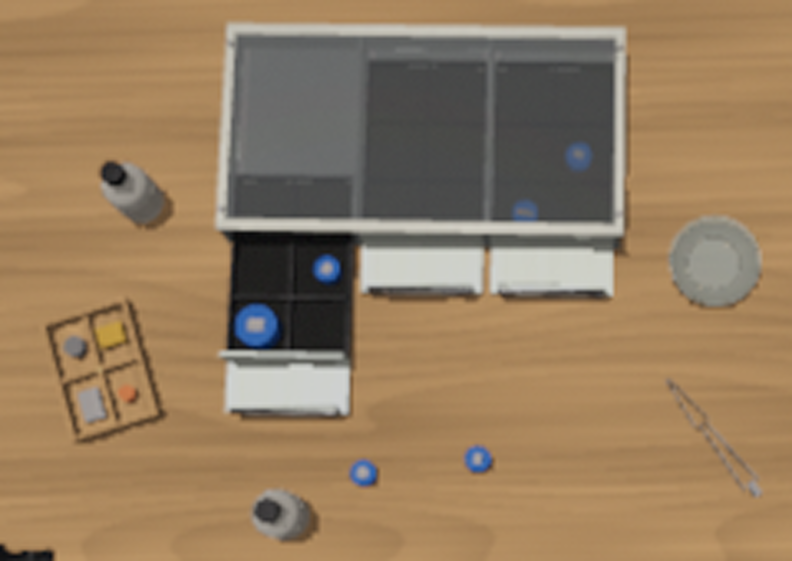

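The final picture shows the large tray fully out, with its lip at (288,410) and both mounts upright in their cells at (256,325) and (327,268). The other two trays are home with lips in line at row ~293, and nothing else has moved.

```bash
python3 -c "
from rig import job
print(job.sign_off())"
```

```text
the job is handed in; nothing more can be done
None
```

I pushed the empty tray (middle bay) home with closed fingertips on its label holder. I then hooked the fingertips behind the lip of the large mount's tray (left bay) and drew it out. Both moves ended at a hard stop, with force rising and no further motion: about 12 N for the empty tray and 17 N for the large one. The job was handed in with about 11 s on the clock, and sign-off gives no verdict.

- **Trays:** the wrist image taken after the push and the final top image both show the empty and third trays' lips in line, so both look home. The large tray is out by about 0.12 m (the fingertip travel agrees).
- **Mounts and table:** the final top image shows the mounts standing in their cells. The two loose mounts measure the same positions as at the start, to the millimetre. The other table objects in that view look undisturbed, but I did not measure them.
- **Robot:** the arm finished raised clear of everything, touching nothing.
- **One disagreement:** the fingertip contact positions put the housing about 3 mm farther into x than my first camera estimate. That is about what the 2 mm calibration and the coarse image would give, and it did not affect the result.

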